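# Pull the fume inlet's damper flap shut with the hook pole

## Task

Take the hook pole from its rack, hook it down through the ring eye on the open damper flap of the fume-extraction inlet and pull the flap fully home past its roller catch, gently: neither hand nor arm may touch the inlet, and the flap must not be yanked hard against its stop. Then unhook the pole and lay it back in both notches of its rack as it was, hook hanging down, leaving the other things on the table where they are.

Things in the scene. Friction and masses are not known exactly. Their poses are not given: they have to be found in the camera images.
- vent: fume-extraction inlet: fixed grey sheet-metal box, 160 mm deep (x) x 220 wide (y) x 305 high. Origin: centre of underside; z up; its front, with the flap, faces its own -x, roughly world -y. Above 150 mm it is an open chamber between side cheeks 204 mm apart, roofed over the rear half only; a sprung roller catch sits in one cheek by the flap's top
- flap (a joint): angle (rad) of the steel flap, 196 x 132 mm, hinged at its bottom edge. 0: shut, upright, on a rigid stop. Positive: top tipped inward (box +x), up to 0.85. Stiff hinge, stays where left: 2-4 N at the eye to move; from about 0.09 to 0.03 rad the catch adds, 12-17 N in all, then lets go and the flap snaps towards 0. Further pull only loads the stop; over 24 N is too rough
- flap_eye (a point): centre of the steel ring eye on the flap's outer face near its top: 33 mm outside, 21 mm clear inside, wire 6 mm. With the flap at 0 it lies 30 mm to box -x of the hinge line and 105 mm above it (265 mm above the table), on the flap's middle. The ring turns with the flap: level (hole vertical) at 0.3 rad; at 0 its outer rim droops by 0.3 rad
- flap_hinge (a point): point on the hinge line at the flap's middle: box frame (-80, 0, 160) mm, hinge line along the box's y
- pole: hook pole, 0.16 kg: 16 mm square aluminium tube with a 20 mm square black rubber sleeve 110 mm long. Origin: on the axis, mid-sleeve (near the balance point); x along the pole to the hook, z up when the hook hangs down; tail end at x = -217 mm. The hook is an 8 mm round rod running on to x = 200 mm, there turning straight down (-z), its round tip 49 mm below the axis
- pole_prong (a point): point on the hook's down-turned prong: pole frame (200, 0, -26) mm
- rack: the pole's fixed steel rack: base 230 x 80 x 12 mm, two 10 mm thick uprights at x = -85 and +85 mm, each with a notch flaring upwards: floor 62 mm above the table, 20 mm wide; horns up to 90 mm. Origin: centre of underside; x along the lying pole to the hook, z up. The lying pole's axis is 70 mm above the table, its sleeve between the uprights
- toggle_clamp: fixed toggle clamp with a red handle, about 130 mm high, on the table in front of the inlet; a bystander. Origin: centre of its underside
- angle_bar: loose aluminium angle profile, 300 x 40 x 40 mm, lying at the far edge of the table; leave alone. Origin: centre of its underside
- steel_block: loose steel block 60 x 45 x 30 mm high, beside the rack; leave alone. Origin: centre of its underside
- wire_brush: loose hand brush lying on the table near the robot; leave alone
- hammer: loose hammer lying on the table near the robot; leave alone
- paste_tin: loose round metal tin, 64 mm diameter, 75 mm high, beyond the inlet box; leave alone. Origin: centre of its underside

How it is judged:
On the way, in this order (a step that is already met when the one before it is completed fails the run):
1. the hook's prong is inside the ring eye (distance between pole_prong and flap_eye below 0.017 m), for 0.2 s.
2. the flap is fully home, the prong still in the eye (value of joint flap below 0.02 rad and distance between pole_prong and flap_eye below 0.022 m), for 0.2 s.
At the end, for the whole second after the job is handed in: The flap is shut within 0.02 rad; the pole lies at rest in both notches of the rack (axis 64 to 76 mm above the table, middle within 30 mm of the rack's middle, in line within 0.08 rad), hook hanging down within 0.25 rad (value of joint flap below 0.02 rad and horizontal distance between pole and rack below 0.03 m and angle between the x axis of pole and the x axis of rack, either way round below 0.08 rad and z of pole in the frame of rack between 0.064 and 0.076 m and angle between pole's own z axis and vertical below 0.25 rad and linear speed of pole below 0.02 m/s); the robot touches nothing.
It fails at once if the pole loads the inlet or its flap with more than 24 N (contact force between pole and vent above 24 N).
It fails at once if the hand or arm touches the inlet or its flap (contact force between any of the fingers, the arm and vent above 1 N).
It fails at once if another loose thing on the table is shifted by more than 30 mm (distance of any of angle_bar, steel_block, wire_brush, hammer, paste_tin from where it was at the start of the episode above 0.03 m).
It also fails if it takes over 67 s, if anything falls off the work surface, if the arm or the gripper's body presses on something with over 40 N, if the wrist force passes 120 N, or if a joint passes its speed limit or range.

## Robot

A 6-joint arm with a two-finger parallel gripper is mounted at the origin on the work surface. World frame = base frame: x ahead of the robot, y to its left, z up, the work surface at z = 0. Lengths are in m, angles in rad, forces in N, time in s.
With the tool pointing down it reaches from about 0.25 to 0.8 m from the base axis. Payload 3.9 kg.
Tool frame: the origin (TCP) lies at the very end of the fingers, on their centre line; the grasp point (between the pads) lies 19 mm behind it (env.grip_point_offset is the distance from the TCP to the grasp point, in m); z points along the fingers, y is the direction in which the jaws open and shut (so a half turn about z gives the same grasp; the last joint's range is limited). The gripper opens to 85 mm and grips with 20 to 120 N. Pads are 22 mm wide; open, the fingers measure 114 mm over their backs; the gripper's body (76 mm by 85 mm) begins 54 mm behind the grasp point. The pads swing forward as they close: fully open they stand 13 mm farther back than shut.
Start: joints at [1.177, 0.26, -0.138, 1.173, 0, 1.571], TCP at [0.201, 0.485, 0.211] pointing down, gripper open.
Joint ranges: [-2.78, 2.78], [-0.83, 1.72], [-1.28, 1.37], [-1.9, 2.12], [-1.57, 1.48], [-3.14, 3.14]. Speed limits (rad/s): [2.57, 2.57, 3.14, 3.14, 3.14, 3.14].

## Interface

Orientations are given as a 3x3 rotation matrix whose columns are the frame's x, y, z axes.
In Python, from plant import sensors, cams, env gives the robot as it stands.
- The arm moves only by the tool servo_tool, never from a script. Its argument "steps" is a list of rows, each a list of 5 numbers: the opening in per cent of the stroke, from 0 (shut) to 100 (fully open), then the shift along the world's x, y, z in cm, then the turn about the world's z in rad. In form: [[jaw, x, y, z, twist], ...]. A call has 1 to 20 rows; each row is the pose to reach, as a shift and turn from the pose commanded when the call began; what a row does not reach only later rows make up. A row lasts 1/10 s, in which the tool goes at most 50 mm and 8.59 degrees, less where a joint would pass 70% of its speed; a pose out of reach is approached as far as the arm can. A call with a gripper value outside its range is refused whole. The fingers move at their own pace and stop on an object; "force" is the grip in N (left out, the last holds). Time passes only in rows, so rows that repeat a pose let the fingers close. It gives the time, the measured TCP pose, the force and the opening at its end, in the units of the state.
- sensors.get_obs(): the state, without advancing time (a new reading comes with each control period).
- cams.get_image(name): name is "side" or "top"; returns a dict with "img" (384x512x3 uint8, red, green, blue), "vertical_fov" (degrees; the focal length in pixels is half the picture's height over the tangent of half this angle, whatever the lens; pixels are square), "cx", "cy" (the principal point, pixels), "extrinsics" (4x4, takes a point from world to camera coordinates). Camera axes: x right, y up, looking along -z (the intrinsics and any distortion apply to the point x, -y, -z); pixel columns grow to the right and rows downward; lengths in m; the calibration is good to about 2 mm. A picture is of the moment at which its call begins. There is no depth.
- env.hand_in(): hands the job in, once; it reports no verdict.
The state is a dict: "time_s": time; "joint_positions": joint angles; "qvel": joint speeds; "tau": joint torques, N m; "position": TCP position; "tcp_rot": TCP orientation; "force": force on the tool from outside, world axes, zero at the start; "ft_torque": the same for the moment, N m; "gripper_width": opening from 0.0 (shut) to 1.0 (fully open).
Only numpy, scipy, OpenCV 4.12 (cv2) and the standard library are available. Lean on these libraries where they do the work, as an engineer would, in place of code of your own. Each camera call takes 0.05 s, during which the arm holds its last target.

## Working session

There is one attempt and no reset: what is moved stays moved. The work goes in short steps, Python scripts to look and compute and a tool call to move; the robot and the scene stay as the last step left them, time stands still between calls to the robot, and variables do not carry over. Pictures are saved under pics/ and viewed, and the job is handed in when it is done.

Besides the shell and the picture viewer there is one more tool, called after ">>>" as name(argument=value, ...), one argument or row to a line, values as JSON. servo_tool: Moves the arm, as the interface text tells. Its arguments: {"type":"object","properties":{"steps":{"type":"array","items":{"type":"array","items":{"type":"number"}}},"force":{"type":"number"}},"required":["steps"]}

```bash
ls; mkdir -p pics; python3 - <<'E'
from plant import sensors,cams,env
import cv2,numpy as np
o=sensors.get_obs();print(o['time_s'],o['position'],o['tcp_rot'],o['force'],o['gripper_width'],env.grip_point_offset)
for n in('side','top'):
    d=cams.get_image(n);cv2.imwrite(f'pics/{n}0.png',d['img'][:,:,::-1]);
    np.savez(f'{n}0.npz',**d)
    print(n,{k:v for k,v in d.items() if k!='img'})
E
```

```text
pics
0.0 [0.20117627 0.48413748 0.20975094] [[-9.23463628e-01  3.83685283e-01 -7.29025503e-04]
 [ 3.83685974e-01  9.23461779e-01 -1.84836499e-03]
 [-3.59632576e-05 -1.98661470e-03 -9.99998026e-01]] [-0.68538227 -0.17668774  0.63124809] 1.00132829650149 0.0187
side {'vertical_fov': 45.70914676299969, 'cx': 264.00804389301095, 'cy': 197.62018080118904, 'extrinsics': array([[ 9.84226530e-01, -1.76912569e-01,  2.83745543e-04,
        -5.14109571e-01],
       [ 9.71302266e-02,  5.41708571e-01,  8.34935652e-01,
        -2.11614787e-01],
       [-1.47864319e-01, -8.21738259e-01,  5.50347505e-01,
        -1.50555843e+00],
       [ 0.00000000e+00,  0.00000000e+00,  0.00000000e+00,
         1.00000000e+00]])}
top {'vertical_fov': 55.71879625495055, 'cx': 254.2920082224083, 'cy': 190.9397919385915, 'extrinsics': array([[ 0.02764439, -0.99958676,  0.00788024, -0.02633948],
       [ 0.98063797,  0.02864755,  0.1937227 , -0.55972885],
       [-0.19386839,  0.00237232,  0.98102468, -1.01187205],
       [ 0.        ,  0.        ,  0.        ,  1.        ]])}
```

View pics/side0.png

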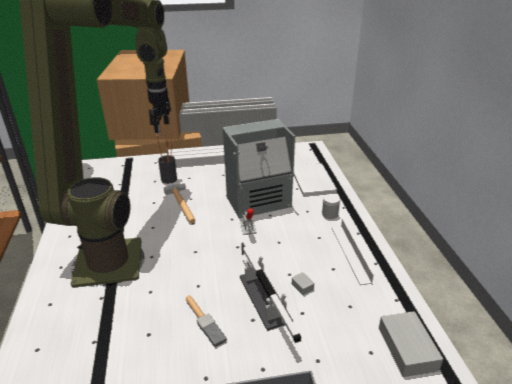

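View pics/top0.png

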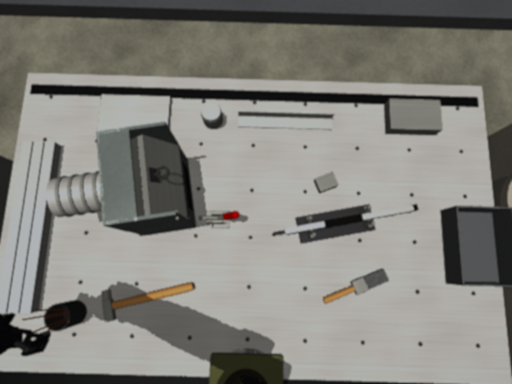

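```bash
cat > h.py <<'E'
import numpy as np,cv2
from scipy.optimize import least_squares
def load(f): return dict(np.load(f))
def K(d):
    f=192/np.tan(np.radians(float(d['vertical_fov']))/2); return f,float(d['cx']),float(d['cy'])
def ray(d,u,v):
    f,cx,cy=K(d); E=d['extrinsics'];R=E[:3,:3];t=E[:3,3]
    c=np.array([(u-cx)/f,-(v-cy)/f,-1.0]); return -R.T@t, R.T@c
def onz(d,u,v,z):
    o,r=ray(d,u,v); return o+r*(z-o[2])/r[2]
def tri(d1,p1,d2,p2):
    o1,r1=ray(d1,*p1);o2,r2=ray(d2,*p2)
    r1=r1/np.linalg.norm(r1);r2=r2/np.linalg.norm(r2)
    A=np.stack([r1,-r2],1);s=np.linalg.lstsq(A,o2-o1,rcond=None)[0]
    a=o1+s[0]*r1;b=o2+s[1]*r2
    return (a+b)/2,np.linalg.norm(a-b)
def proj(d,p):
    f,cx,cy=K(d);E=d['extrinsics'];c=E[:3,:3]@np.asarray(p)+E[:3,3]
    return np.array([cx+f*c[0]/-c[2],cy-f*c[1]/-c[2]])
def crop(d,x0,y0,x1,y1,s,name):
    im=d['img'][y0:y1,x0:x1,::-1];im=cv2.resize(im,None,fx=s,fy=s,interpolation=cv2.INTER_CUBIC)
    for x in range((x0+9)//10*10,x1,10):
        cv2.line(im,((x-x0)*s,0),((x-x0)*s,6 if x%50 else 14),(0,0,255),1)
        if x%20==0: cv2.putText(im,str(x),((x-x0)*s+1,18),0,.35,(0,0,255),1)
    for y in range((y0+9)//10*10,y1,10):
        cv2.line(im,(0,(y-y0)*s),(6,(y-y0)*s),(0,0,255),1)
        if y%20==0: cv2.putText(im,str(y),(8,(y-y0)*s+4),0,.35,(0,0,255),1)
    cv2.imwrite('pics/'+name,im)
E
python3 - <<'E'
from h import *
s=load('side0.npz');t=load('top0.npz')
crop(s,225,230,325,350,5,'s_rack.png')
crop(t,265,165,425,250,5,'t_rack.png')
crop(s,215,115,305,245,4,'s_vent.png')
crop(t,90,115,250,240,5,'t_vent.png')
E
```

```text
(no output)
```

View pics/s_rack.png

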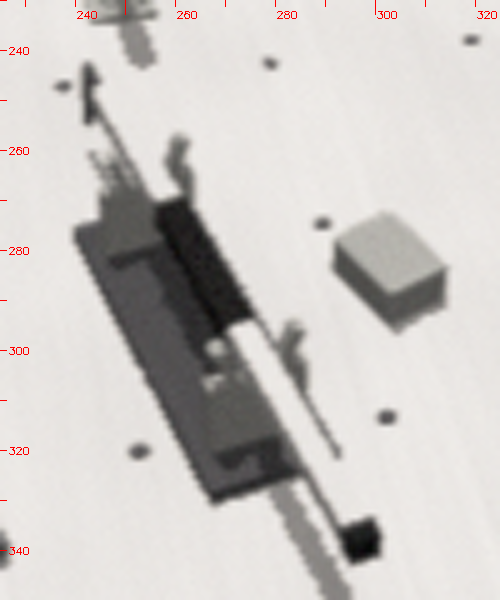

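View pics/t_rack.png

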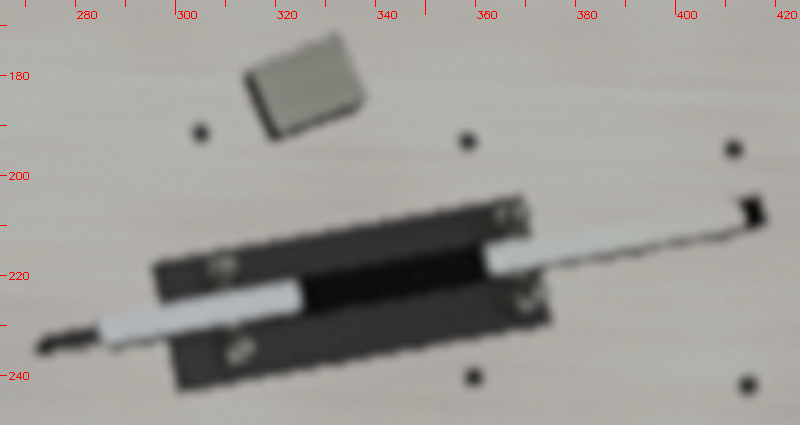

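View pics/s_vent.png

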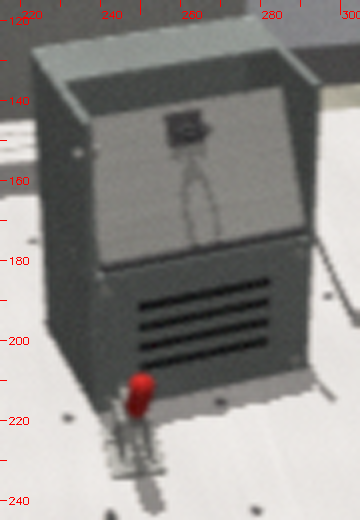

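View pics/t_vent.png

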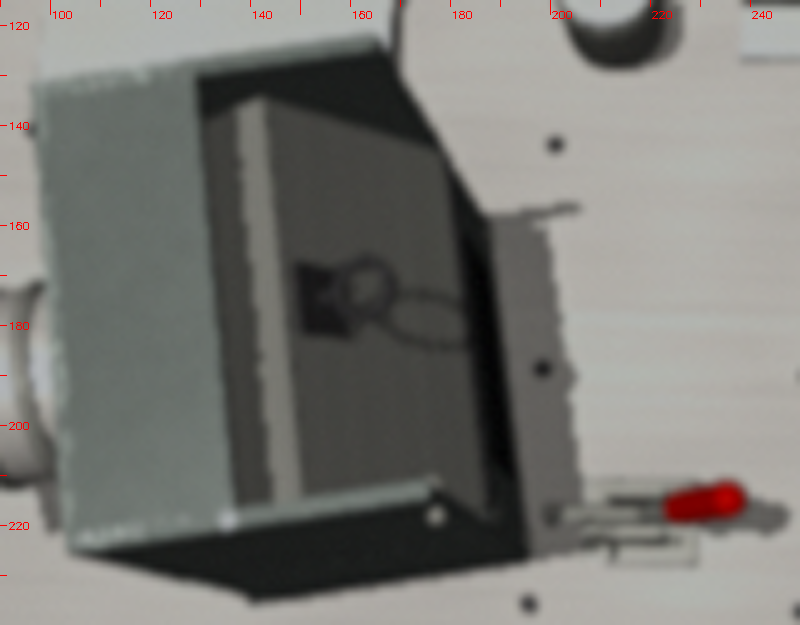

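```bash
python3 - <<'E'
from h import *
np.set_printoptions(precision=4,suppress=True)
s=load('side0.npz');t=load('top0.npz')
B=[onz(t,*p,.012) for p in[(295,217.5),(369,203.7),(375,229.5),(300.5,243.3)]]
for i in range(4): print('edge',np.linalg.norm(B[i]-B[(i+1)%4]))
c=np.mean(B,0);print('rack c',c)
d=(B[0]-B[1])+(B[3]-B[2]);print('yaw',np.arctan2(d[1],d[0]))
# sleeve ends on top face z=.08
a=onz(t,325.5,224,.08);b=onz(t,361.8,217.2,.08);print(a,b,np.linalg.norm(a-b),(a+b)/2,np.arctan2(*(a-b)[1::-1]))
h=onz(t,272.5,234.5,.07);tl=onz(t,415.5,206.8,.07);print('hook/tail',h,tl,np.linalg.norm((h-tl)[:2]),np.arctan2(*(h-tl)[1::-1]))
# rack base in side
for p in[(239,277),(267,331),(285,325)]: print('side base',onz(s,*p,.012 if p[1]<300 else 0))
print('eye',tri(t,(162.5,171.5),s,(264,147)))
print('roof', [onz(t,*p,.305) for p in[(96,131),(103,226),(129,129),(136,219),(165,122),(177,212)]])
for p in[(235,182),(292,174.5)]: print('hinge?',onz(s,*p,.16))
for p in[(240,217),(292,206.5)]: print('front bottom',onz(s,*p,0))
for p in[(240,217),(292,206.5)]: print('front bottom in top',proj(t,onz(s,*p,0)))
E
```

```text
edge 0.23027856206373473
edge 0.07949591427130391
edge 0.228618018749112
edge 0.0785029972884862
rack c [ 0.4763 -0.2561  0.012 ]
yaw 1.781576279168504
[ 0.4662 -0.2137  0.08  ] [ 0.4884 -0.3168  0.08  ] 0.10550195245762226 [ 0.4773 -0.2653  0.08  ] 1.783095088598502
hook/tail [ 0.4332 -0.0653  0.07  ] [ 0.5243 -0.4757  0.07  ] 0.4203336917264149 1.7891338234458534
side base [ 0.4137 -0.1613  0.012 ]
side base [ 0.4632 -0.3761  0.    ]
side base [ 0.5169 -0.3642  0.    ]
eye (array([0.5591, 0.2078, 0.2679]), np.float64(0.0010454704678048055))
roof [array([0.6407, 0.3582, 0.305 ]), array([0.4231, 0.3186, 0.305 ]), array([0.6479, 0.283 , 0.305 ]), array([0.4405, 0.248 , 0.305 ]), array([0.6675, 0.2015, 0.305 ]), array([0.4585, 0.1593, 0.305 ])]
hinge? [0.4474 0.1664 0.16  ]
hinge? [0.6589 0.1818 0.16  ]
front bottom [0.4616 0.1731 0.    ]
front bottom [0.6703 0.2066 0.    ]
front bottom in top [192.7188 224.6375]
front bottom in top [186.0766 158.0045]
```

The side view shows the inlet with its flap open, the ring eye at about (264,147), the toggle clamp at about (250,215) and the rack with the pole at about (265,290). The top view shows the ring at (162.5,171.5), the rack corners (295–375, 204–243) and the hook end at (272,234), which points at the inlet. Measured sizes match the given ones: rack 230 x 79 mm, pole 420 mm, inlet 221 mm wide, eye height 268 mm. Next I move above the pole.

>>> servo_tool(
  steps=[
    [100,0.5,-1.5,0,-0.03],
    [100,1.5,-4,0,-0.1],
    [100,3,-8,0,-0.2],
    [100,4.5,-12,0,-0.3],
    [100,6,-16,0,-0.4],
    [100,7.5,-20.5,0,-0.5],
    [100,9,-25,0,-0.6],
    [100,10.7,-29.5,0,-0.7],
    [100,12.4,-34,0,-0.8],
    [100,14,-38.5,0,-0.9],
    [100,15.8,-43,0,-0.965],
    [100,17.5,-47.5,0,-0.965],
    [100,19.2,-52,0,-0.965],
    [100,20.9,-56.5,0,-0.965],
    [100,22.5,-61,0,-0.965],
    [100,24.3,-65.5,0,-0.965],
    [100,25.8,-70,0,-0.965],
    [100,26.8,-72.6,0,-0.965],
    [100,27.4,-74.2,0,-0.965],
    [100,27.6,-74.8,0,-0.965],
  ],
  force=100,
)

```text
time_s: 2.1
position: [0.4767, -0.2651, 0.21]
tcp_rot: [[-0.207, 0.978, -0.001], [0.978, 0.207, 0.0], [0.0, -0.001, -1.0]]
force: [-0.1, 0.4, 0.3]
gripper_width: 0.995
```

>>> servo_tool(
  steps=[
    [100,0,0,0,0],
    [100,0,0,-2,0],
    [100,0,0,-5,0],
    [100,0,0,-7,0],
    [100,0,0,-7,0],
  ],
)

```text
time_s: 2.6
position: [0.4743, -0.2605, 0.138]
tcp_rot: [[-0.211, 0.977, -0.006], [0.977, 0.211, 0.003], [0.005, -0.005, -1.0]]
force: [-0.4, -0.2, 0.1]
gripper_width: 0.998
```

```bash
cat > look.py <<'E'
import sys
from h import *
from plant import sensors,cams
np.set_printoptions(precision=4,suppress=True)
tag=sys.argv[1]
o=sensors.get_obs();print(o['time_s'],o['position'],'yaw_y',np.arctan2(o['tcp_rot'][1,1],o['tcp_rot'][0,1]),o['tcp_rot'][2],'F',o['force'],o['gripper_width'],'q',np.array(o['joint_positions']))
for n,a in zip(('side','top'),sys.argv[2:4]):
    if a=='-':continue
    d=cams.get_image(n);np.savez(f'{n}{tag}.npz',**d)
    x0,y0,x1,y1,s=map(int,a.split(','));crop(d,x0,y0,x1,y1,s,f'{n}_{tag}.png')
E
python3 look.py 1 200,150,340,350,3 265,130,425,270,5
```

```text
2.6 [ 0.4743 -0.2605  0.138 ] yaw_y 0.21297082114834667 [ 0.0047 -0.0051 -1.    ] F [-0.3906 -0.1578  0.1152] 0.9978175205757923 q [-0.5024  0.3331 -0.2285  1.0161  0.0002  0.8554]
```

View pics/top_1.png

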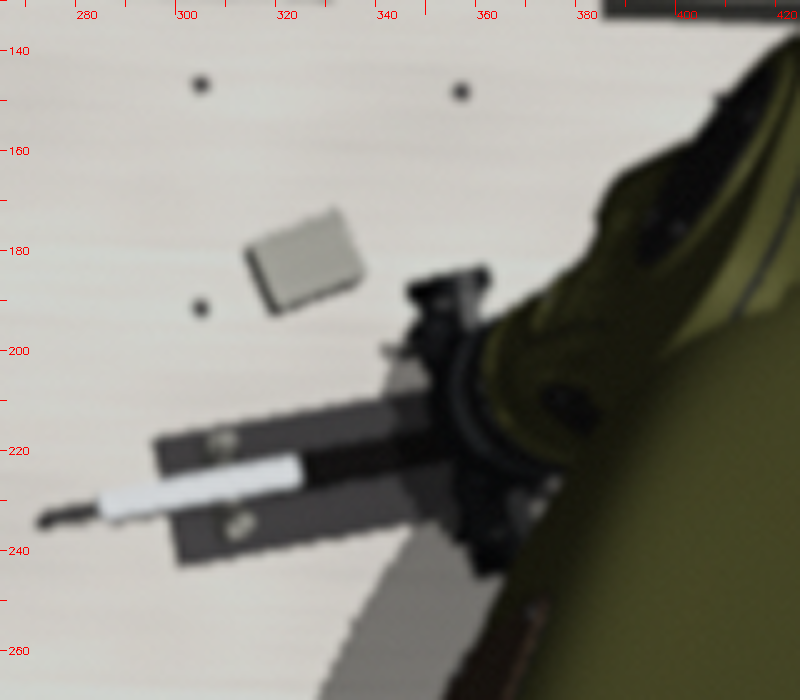

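View pics/side_1.png

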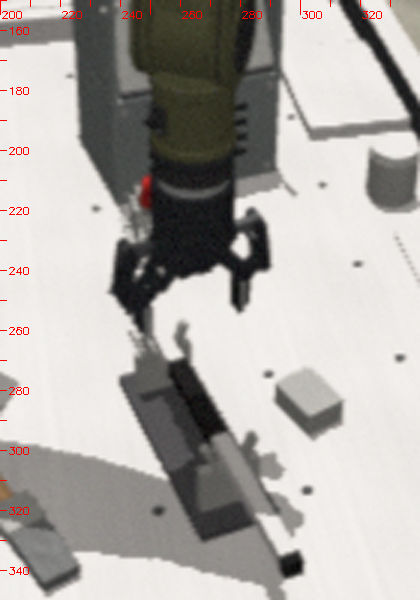

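```bash
python3 look.py x - -
```

```text
2.7 [ 0.4768 -0.2622  0.1411] yaw_y 0.21276882900845065 [ 0.0006 -0.0006 -1.    ] F [ 0.0045 -0.654   1.1491] 1.0007881340639817 q [-0.5028  0.3314 -0.2227  1.0176  0.0001  0.8553]
```

Top view: the open jaws straddle the pole's sleeve near (355,215). The rack and block are clear of the fingers. I descend and grip.

>>> servo_tool(
  steps=[
    [100,0,0,-2,0],
    [100,0,0,-4.5,0],
    [100,0,0,-7,0],
    [100,0,0,-8.3,0],
    [100,0,0,-8.8,0],
    [100,0,0,-8.8,0],
    [100,0,0,-8.8,0],
    [0,0,0,-8.8,0],
    [0,0,0,-8.8,0],
    [0,0,0,-8.8,0],
    [0,0,0,-8.8,0],
    [0,0,0,-8.8,0],
    [0,0,0,-8.8,0],
    [0,0,0,-8.8,0],
    [0,0,0,-8.8,0],
  ],
  force=100,
)

```text
time_s: 4.2
position: [0.4778, -0.2633, 0.0533]
tcp_rot: [[-0.21, 0.978, 0.001], [0.978, 0.21, -0.0], [-0.0, 0.001, -1.0]]
force: [-0.8, 1.2, 5.3]
gripper_width: 0.188
```

```bash
python3 look.py 2 200,150,340,350,3 265,130,425,270,5
```

```text
4.2 [ 0.4778 -0.2633  0.0533] yaw_y 0.2119933459136708 [-0.0004  0.0008 -1.    ] F [-0.8337  1.2277  5.2831] 0.18754759616972272 q [-0.5038  0.4077 -0.3577  0.8046  0.0002  0.855 ]
```

View pics/side_2.png

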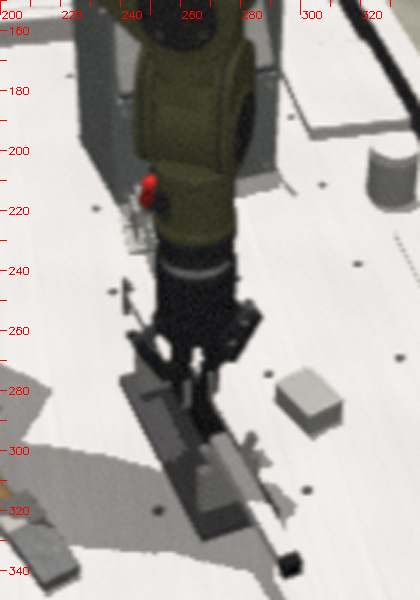

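View pics/top_2.png

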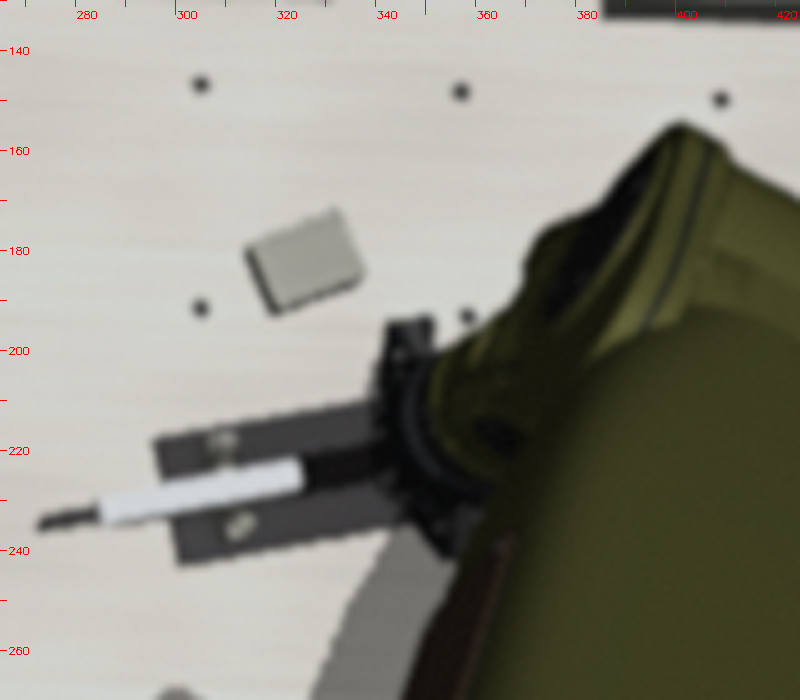

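Side view: the jaws are closed on the sleeve, around (268,275), opening 0.19, and the pole still lies level in the rack. Now I lift it and carry it over the eye.

>>> servo_tool(
  steps=[
    [0,0,0,0.5,0],
    [0,0,0,1.5,0],
    [0,0,0,3.5,0],
    [0,0,0,6.5,0],
    [0,0,0,10,0],
    [0,0,0,14,0],
    [0,0,0,18,0],
    [0,0,0,22,0],
    [0,0,0,25,0],
    [0,0,0,26.5,0],
    [0,0,0,27,0],
    [0,0,0,27,0],
    [0,0,0,27,0],
  ],
)

```text
time_s: 5.6
position: [0.4769, -0.2629, 0.3214]
tcp_rot: [[-0.21, 0.978, -0.002], [0.978, 0.21, 0.001], [0.001, -0.002, -1.0]]
force: [-0.6, -0.6, -2.0]
gripper_width: 0.189
```

>>> servo_tool(
  steps=[
    [0,0.4,0.9,0,0],
    [0,1.2,2.7,0,0],
    [0,2.6,5.7,0,0],
    [0,4,8.7,0,0],
    [0,5.4,11.7,0,0],
    [0,6.8,14.7,0,0],
    [0,8.2,17.7,0,0],
    [0,9.6,20.7,0,0],
    [0,10.8,23.4,0,0],
    [0,11.6,25.2,0,0],
    [0,12.1,26.4,0,0],
    [0,12.4,27,0,0],
    [0,12.5,27.2,0,0],
    [0,12.5,27.2,0,0],
    [0,12.5,27.2,0,0],
    [0,12.5,27.2,0,0],
  ],
)

```text
time_s: 7.2
position: [0.6022, 0.008, 0.3228]
tcp_rot: [[-0.209, 0.978, 0.0], [0.978, 0.209, -0.0], [-0.0, 0.0, -1.0]]
force: [-0.2, 0.2, -1.8]
gripper_width: 0.189
```

```bash
python3 look.py 3 200,100,340,250,4 100,120,260,240,5
```

```text
7.2 [0.6022 0.008  0.3228] yaw_y 0.21075743233853242 [-0.0002  0.0001 -1.    ] F [-0.219   0.2019 -1.8325] 0.18940952700746583 q [ 0.0133  0.3864  0.3364  1.5206 -0.0002  1.3734]
```

View pics/side_3.png

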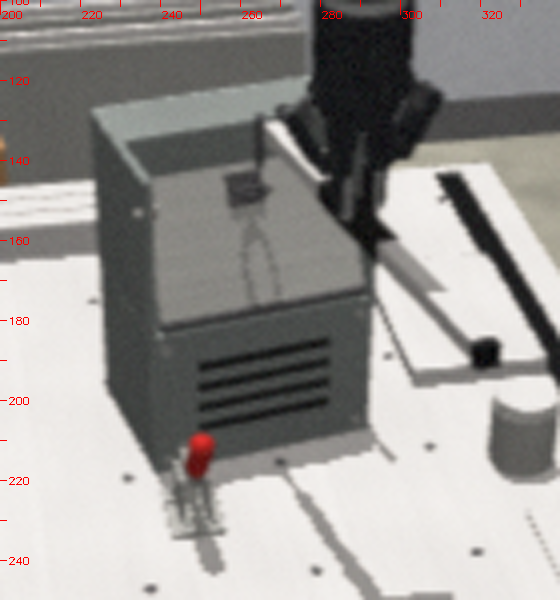

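View pics/top_3.png

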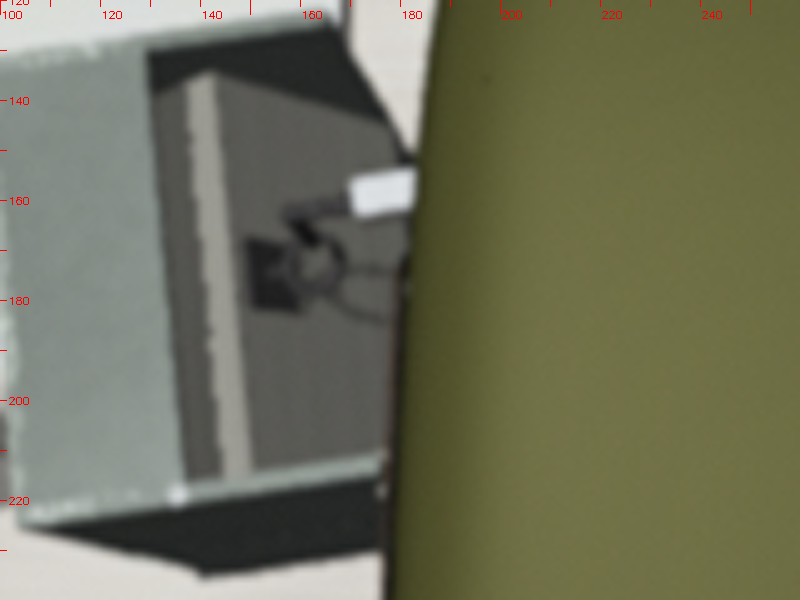

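```bash
python3 - <<'E'
from h import *
np.set_printoptions(precision=4,suppress=True)
s=load('side3.npz');t=load('top3.npz')
crop(s,235,115,295,170,10,'s3z.png');crop(t,140,145,195,195,10,'t3z.png')
print('tip',tri(t,(161.3,168.3),s,(262,142)));print('corner',tri(t,(157,162.5),s,(263,129)))
p=np.array([.6022,.008,.3228+.0187]);d=np.array([-.2126,.977,0])
for x,z in((200,0),(200,-49),(200,-26)): 
  q=p+d*x/1e3+[0,0,z/1e3];print(q,proj(t,q),proj(s,q))
print('eye proj',proj(t,[.5591,.2078,.2679]),proj(s,[.5591,.2078,.2679]))
E
```

```text
tip (array([0.5561, 0.2053, 0.2904]), np.float64(0.00843657167372594))
corner (array([0.5576, 0.2023, 0.3408]), np.float64(0.005140843306633854))
[0.5597 0.2034 0.3415] [156.4113 162.6631] [264.2566 128.4373]
[0.5597 0.2034 0.2925] [161.8918 168.4347] [264.2484 141.2956]
[0.5597 0.2034 0.3155] [159.4003 165.8108] [264.2522 135.3147]
eye proj [162.5274 171.2729] [263.8625 147.0402]
```

View pics/s3z.png

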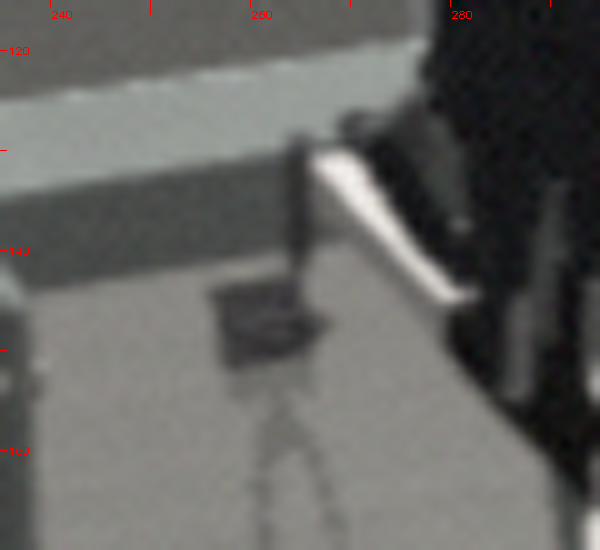

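View pics/t3z.png

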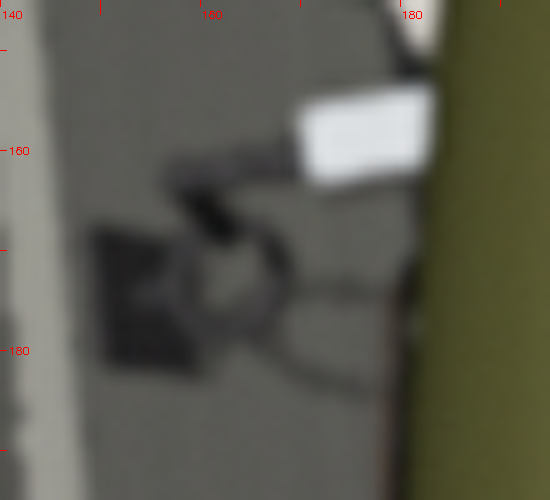

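```bash
python3 - <<'E'
from h import *
s=load('side0.npz');t=load('top0.npz')
for d,b,n in((s,(245,130,285,170),'s0z.png'),(t,(140,150,185,195),'t0z.png')):
    d['img']=cv2.convertScaleAbs(d['img'],alpha=2.2,beta=-60); crop(d,*b,13,n)
E
```

```text
(no output)
```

View pics/s0z.png

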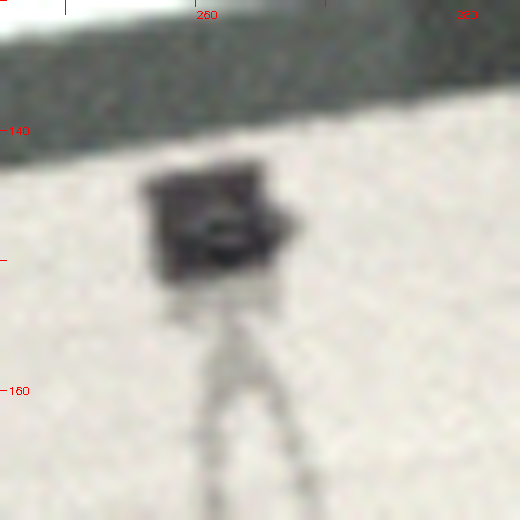

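View pics/t0z.png

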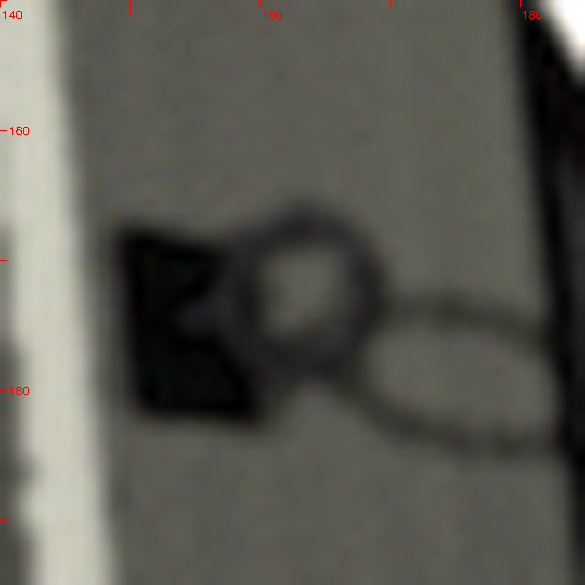

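```bash
python3 - <<'E'
from h import *
np.set_printoptions(precision=4,suppress=True)
s=load('side3.npz');t=load('top3.npz')
print(tri(t,(162.8,172.2),s,(261.8,146.7)),onz(t,162.8,172.2,.267))
# prong measured: tip in top zoom (162.3,168.3)-.5 ; rod corner (157.3,163)-.5
print(onz(t,161.6,167.9,.2925),onz(s,263.8,141.3,.2925),onz(s,263.7,129,.3415))
E
```

```text
(array([0.5537, 0.2061, 0.2712]), np.float64(0.004629945711468683)) [0.5571 0.2072 0.267 ]
[0.5609 0.2042 0.2925] [0.5581 0.2036 0.2925] [0.557  0.1992 0.3415]
```

The side zoom shows the prong at u≈263.8 while the ring centre is at about (261.8,146.7). The top zoom shows the ring at (162.8,172.2) and the tip at (161.6,167.9). The prong is about 4.5 mm too far in +x and 3 mm short in y.

>>> servo_tool(
  steps=[
    [0,-0.2,0.1,-0.3,0],
    [0,-0.45,0.3,-0.8,0],
    [0,-0.45,0.3,-1.2,0],
    [0,-0.45,0.3,-1.2,0],
    [0,-0.45,0.3,-1.2,0],
  ],
)

```text
time_s: 7.8
position: [0.5978, 0.0119, 0.3104]
tcp_rot: [[-0.211, 0.978, -0.0], [0.978, 0.211, -0.0], [0.0, -0.0, -1.0]]
force: [-0.5, 0.4, -1.7]
gripper_width: 0.191
```

```bash
python3 look.py 4 245,120,285,170,12 140,150,185,195,13
```

```text
7.8 [0.5978 0.0119 0.3104] yaw_y 0.212120073649545 [ 0.     -0.0005 -1.    ] F [-0.4698  0.37   -1.74  ] 0.19107212817278793 q [ 0.0199  0.3762  0.2887  1.4837 -0.0001  1.3785]
```

View pics/side_4.png

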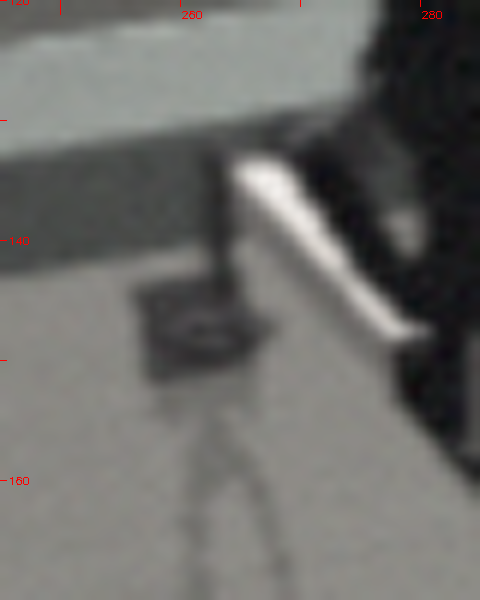

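View pics/top_4.png

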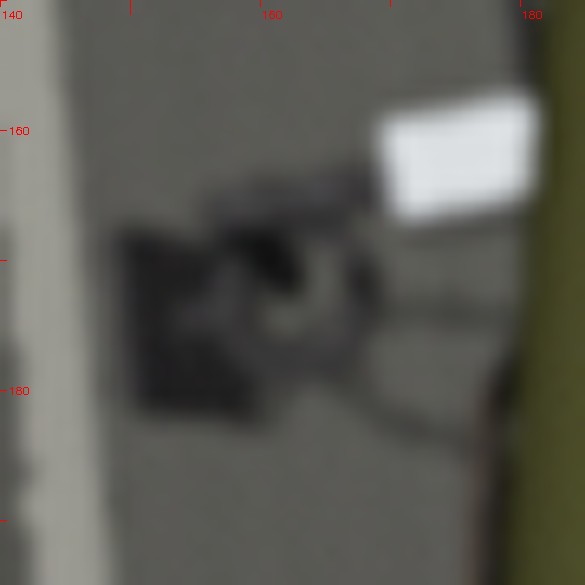

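Top: the tip at about (161.5,171) heads into the ring hole centre once lowered. Side: the prong at 262.5 against the ring at 261.8 agrees within 2 mm. I lower it into the ring.

>>> servo_tool(
  steps=[
    [0,-0.1,0,-0.3,0],
    [0,-0.1,0,-0.7,0],
    [0,-0.1,0,-1.1,0],
    [0,-0.1,0,-1.5,0],
    [0,-0.1,0,-1.8,0],
    [0,-0.1,0,-1.8,0],
  ],
)

```text
time_s: 8.5
position: [0.5966, 0.0118, 0.2919]
tcp_rot: [[-0.21, 0.978, -0.001], [0.978, 0.21, -0.0], [0.0, -0.001, -1.0]]
force: [-0.2, 0.1, -1.0]
gripper_width: 0.193
```

```bash
python3 look.py 5 245,120,285,170,12 140,150,185,195,13
```

```text
8.5 [0.5966 0.0118 0.2919] yaw_y 0.21196591749651306 [ 0.0002 -0.0011 -1.    ] F [-0.2359  0.0801 -0.9668] 0.19291953415874802 q [ 0.0198  0.373   0.2365  1.4354 -0.      1.3786]
```

View pics/side_5.png

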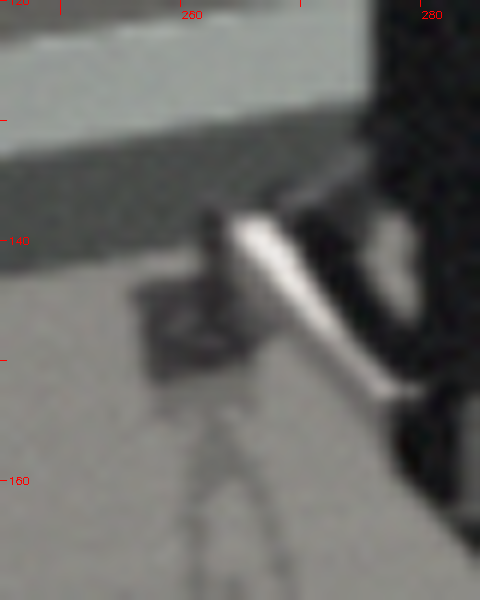

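View pics/top_5.png

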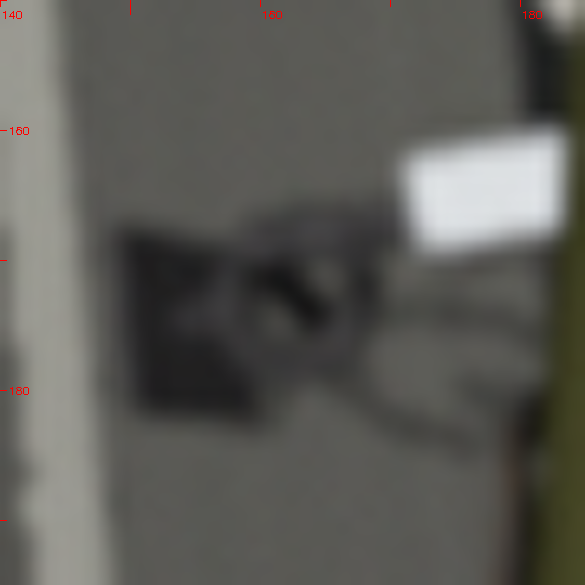

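The tip now sits inside the ring hole in the top view, at about (163.5,173), and there is no contact force. I go down the remaining 1.9 cm.

>>> servo_tool(
  steps=[
    [0,0,0,-0.4,0],
    [0,0,0,-0.8,0],
    [0,0,0,-1.2,0],
    [0,0,0,-1.6,0],
    [0,0,0,-1.9,0],
    [0,0,0,-1.9,0],
    [0,0,0,-1.9,0],
    [0,0,0,-1.9,0],
  ],
)

```text
time_s: 9.4
position: [0.5971, 0.0118, 0.2738]
tcp_rot: [[-0.21, 0.978, 0.0], [0.978, 0.21, 0.0], [-0.0, 0.0, -1.0]]
force: [-1.1, -0.1, -0.9]
gripper_width: 0.189
```

```bash
python3 look.py 6 245,120,285,170,12 140,150,185,195,13
```

```text
9.4 [0.5971 0.0118 0.2738] yaw_y 0.21193724786469825 [-0.0001  0.0004 -1.    ] F [-1.1004 -0.105  -0.9145] 0.18936316314134055 q [ 0.0197  0.3727  0.1897  1.3874 -0.      1.3786]
```

View pics/side_6.png

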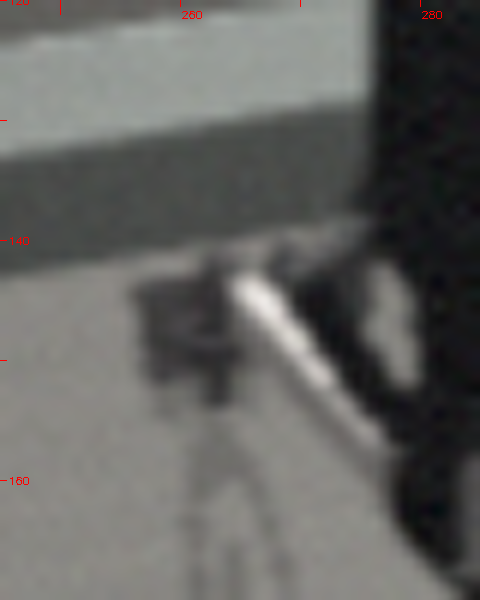

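View pics/top_6.png

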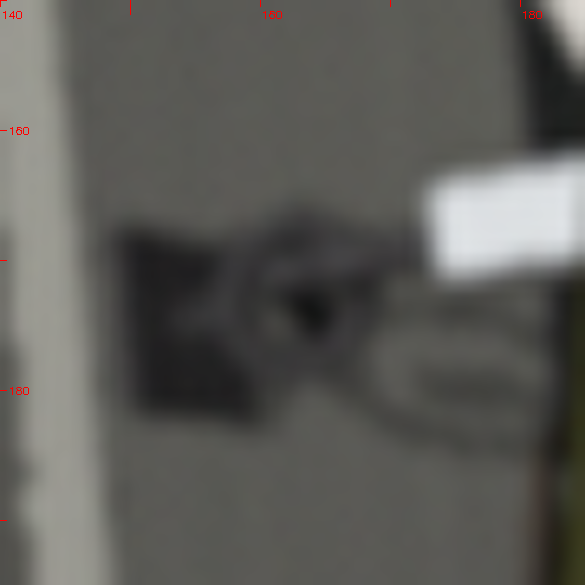

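The prong passes through the ring: the side view shows it emerging below at (262,153), and the top view shows it in the hole at (163,174). Now I pull gently along the box's −x.

>>> servo_tool(
  steps=[
    [0,0.03,-0.2,0,0],
    [0,0.1,-0.5,0,0],
    [0,0.14,-0.8,0,0],
    [0,0.19,-1.1,0,0],
    [0,0.25,-1.4,0,0],
    [0,0.3,-1.7,0,0],
    [0,0.35,-2.0,0,0],
    [0,0.35,-2.0,0,0],
  ],
)

```text
time_s: 10.3
position: [0.6005, -0.0089, 0.2736]
tcp_rot: [[-0.21, 0.978, 0.0], [0.978, 0.21, -0.001], [-0.001, -0.0, -1.0]]
force: [-0.4, 1.5, -0.8]
gripper_width: 0.188
```

>>> servo_tool(
  steps=[
    [0,0.05,-0.3,0,0],
    [0,0.1,-0.6,0,0],
    [0,0.16,-0.9,0,0],
    [0,0.21,-1.2,0,0],
    [0,0.26,-1.5,0,0],
    [0,0.32,-1.8,0,0],
    [0,0.35,-2.0,0,0],
    [0,0.35,-2.0,0,0],
    [0,0.35,-2.0,0,0],
  ],
)

```text
time_s: 11.2
position: [0.6041, -0.0288, 0.2737]
tcp_rot: [[-0.21, 0.978, 0.0], [0.978, 0.21, -0.001], [-0.001, 0.0, -1.0]]
force: [0.2, 1.1, -1.1]
gripper_width: 0.186
```

```bash
python3 look.py 7 225,110,305,210,6 140,130,210,230,6
```

```text
11.2 [ 0.6041 -0.0288  0.2737] yaw_y 0.21165425838079277 [-0.0013  0.0001 -1.    ] F [ 0.2011  1.1347 -1.1183] 0.18609199086900705 q [-0.047   0.387   0.2113  1.3947 -0.0012  1.3121]
```

View pics/side_7.png

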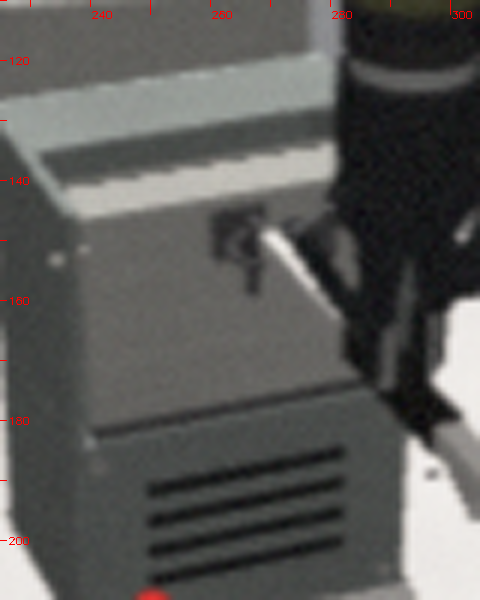

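View pics/top_7.png

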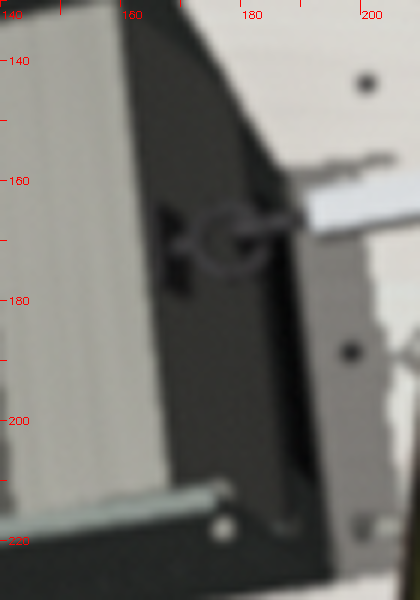

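The flap follows the hook: the ring is now at about (178,170) in the top view, with only 1–2 N of force. I continue in small steps towards the catch.

>>> servo_tool(
  steps=[
    [0,0.04,-0.2,0,0],
    [0,0.07,-0.4,0,0],
    [0,0.1,-0.6,0,0],
    [0,0.14,-0.8,0,0],
    [0,0.18,-1.0,0,0],
    [0,0.18,-1.0,0,0],
  ],
)

```text
time_s: 11.9
position: [0.6057, -0.0386, 0.2735]
tcp_rot: [[-0.21, 0.978, -0.0], [0.978, 0.21, -0.0], [-0.0, -0.0, -1.0]]
force: [-0.5, 2.1, -2.9]
gripper_width: 0.189
```

>>> servo_tool(
  steps=[
    [0,0.02,-0.1,0,0],
    [0,0.04,-0.2,0,0],
    [0,0.04,-0.2,0,0],
  ],
)

```text
time_s: 12.2
position: [0.6058, -0.0392, 0.2733]
tcp_rot: [[-0.211, 0.978, -0.001], [0.978, 0.211, 0.002], [0.002, -0.0, -1.0]]
force: [-0.3, 8.0, -3.5]
gripper_width: 0.188
```

>>> servo_tool(
  steps=[
    [0,0.02,-0.1,0,0],
    [0,0.04,-0.2,0,0],
    [0,0.04,-0.2,0,0],
  ],
)

```text
time_s: 12.5
position: [0.6058, -0.0396, 0.273]
tcp_rot: [[-0.212, 0.977, -0.002], [0.977, 0.212, 0.005], [0.005, -0.001, -1.0]]
force: [-1.2, 8.6, -4.8]
gripper_width: 0.189
```

>>> servo_tool(
  steps=[
    [0,0.01,-0.05,0,0],
    [0,0.02,-0.1,0,0],
    [0,0.02,-0.1,0,0],
    [0,0.02,-0.1,0,0],
  ],
)

```text
time_s: 12.9
position: [0.6058, -0.0398, 0.2729]
tcp_rot: [[-0.212, 0.977, -0.003], [0.977, 0.212, 0.007], [0.007, -0.001, -1.0]]
force: [-0.9, 11.0, -3.3]
gripper_width: 0.19
```

>>> servo_tool(
  steps=[
    [0,0.01,-0.05,0,0],
    [0,0.02,-0.1,0,0],
    [0,0.02,-0.1,0,0],
    [0,0.02,-0.1,0,0],
  ],
)

```text
time_s: 13.3
position: [0.6057, -0.04, 0.2727]
tcp_rot: [[-0.212, 0.977, -0.003], [0.977, 0.212, 0.008], [0.009, -0.001, -1.0]]
force: [-1.8, 12.1, -4.6]
gripper_width: 0.193
```

>>> servo_tool(
  steps=[
    [0,0.01,-0.05,0,0],
    [0,0.02,-0.1,0,0],
    [0,0.02,-0.1,0,0],
    [0,0.02,-0.1,0,0],
  ],
)

```text
time_s: 13.7
position: [0.6057, -0.0403, 0.2725]
tcp_rot: [[-0.213, 0.977, -0.004], [0.977, 0.213, 0.01], [0.01, -0.002, -1.0]]
force: [-1.9, 15.3, -4.9]
gripper_width: 0.188
```

>>> servo_tool(
  steps=[
    [0,0.01,-0.05,0,0],
    [0,0.01,-0.05,0,0],
    [0,0.01,-0.05,0,0],
  ],
)

```text
time_s: 14.0
position: [0.6057, -0.0404, 0.2725]
tcp_rot: [[-0.213, 0.977, -0.004], [0.977, 0.213, 0.01], [0.011, -0.002, -1.0]]
force: [-2.1, 15.8, -5.1]
gripper_width: 0.191
```

```bash
python3 look.py 8 225,110,305,210,6 140,130,210,230,6
```

```text
14.0 [ 0.6057 -0.0404  0.2725] yaw_y 0.21454840330208635 [ 0.0109 -0.0017 -0.9999] F [-2.135  15.7741 -5.1073] 0.19080850016916823 q [-0.0722  0.3957  0.2218  1.4015  0.01    1.284 ]
```

View pics/side_8.png

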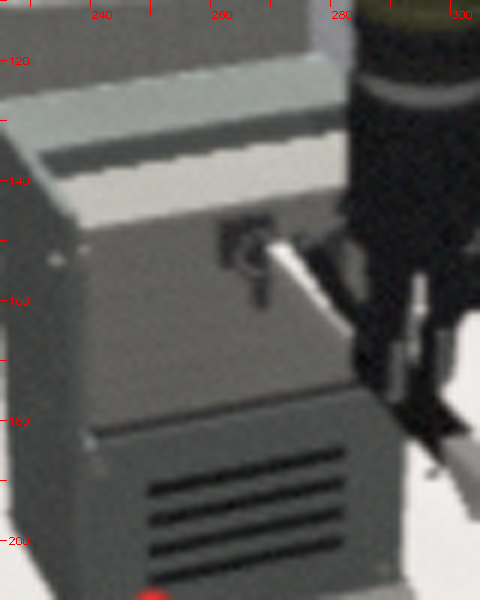

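View pics/top_8.png

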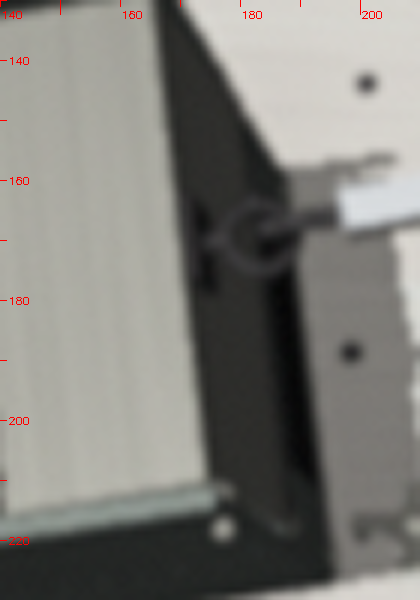

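The flap is now at the roller catch, its top edge a few pixels inside the cheek front at about (174,212). The force is 16 N. I continue in half-millimetre steps.

>>> servo_tool(
  steps=[
    [0,0.01,-0.05,0,0],
    [0,0.01,-0.05,0,0],
    [0,0.01,-0.05,0,0],
  ],
)

```text
time_s: 14.4
position: [0.6066, -0.0438, 0.2729]
tcp_rot: [[-0.212, 0.977, -0.002], [0.977, 0.212, 0.004], [0.004, -0.001, -1.0]]
force: [-0.8, 5.8, -4.7]
gripper_width: 0.187
```

>>> servo_tool(
  steps=[
    [0,0.01,-0.05,0,0],
    [0,0.01,-0.05,0,0],
    [0,0.01,-0.05,0,0],
  ],
)

```text
time_s: 14.7
position: [0.6075, -0.047, 0.2738]
tcp_rot: [[-0.21, 0.978, 0.0], [0.978, 0.21, -0.0], [-0.0, 0.0, -1.0]]
force: [-0.8, 2.2, -1.2]
gripper_width: 0.185
```

```bash
python3 look.py 9 225,110,305,210,6 140,130,210,230,6
```

```text
14.7 [ 0.6075 -0.047   0.2738] yaw_y 0.2118782300845134 [-0.0004  0.0002 -1.    ] F [-0.7621  2.1585 -1.2133] 0.18512642575084381 q [-0.077   0.3956  0.225   1.3999 -0.0003  1.2819]
```

View pics/side_9.png

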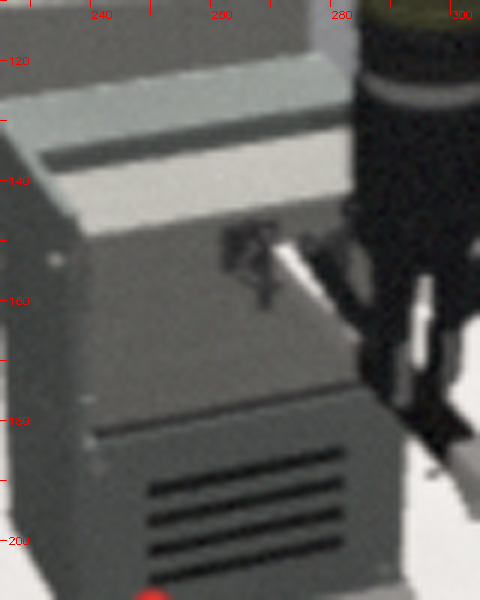

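View pics/top_9.png

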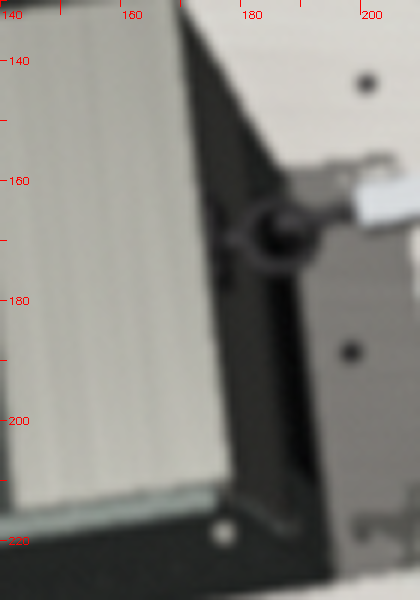

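The catch let go: force fell to about 2 N and the flap's top edge at (177.5,212) is now flush with the cheek front. I take up the slack gently to confirm it sits on its stop.

>>> servo_tool(
  steps=[
    [0,0.02,-0.1,0,0],
    [0,0.03,-0.2,0,0],
    [0,0.03,-0.2,0,0],
    [0,0.03,-0.2,0,0],
  ],
)

```text
time_s: 15.2
position: [0.6074, -0.0473, 0.2733]
tcp_rot: [[-0.211, 0.978, -0.001], [0.978, 0.211, 0.003], [0.003, -0.0, -1.0]]
force: [-1.7, 6.3, -2.4]
gripper_width: 0.189
```

>>> servo_tool(
  steps=[
    [0,0.02,-0.1,0,0],
    [0,0.02,-0.1,0,0],
    [0,0.02,-0.1,0,0],
  ],
)

```text
time_s: 15.5
position: [0.6073, -0.0474, 0.2731]
tcp_rot: [[-0.211, 0.977, -0.002], [0.977, 0.211, 0.005], [0.005, -0.001, -1.0]]
force: [-1.3, 7.7, -2.9]
gripper_width: 0.192
```

>>> servo_tool(
  steps=[
    [0,0.02,-0.1,0,0],
    [0,0.02,-0.1,0,0],
    [0,0.02,-0.1,0,0],
  ],
)

```text
time_s: 15.8
position: [0.6073, -0.0475, 0.2729]
tcp_rot: [[-0.212, 0.977, -0.002], [0.977, 0.212, 0.007], [0.007, -0.001, -1.0]]
force: [-1.8, 10.6, -3.9]
gripper_width: 0.189
```

```bash
python3 look.py 10 225,110,305,210,6 140,130,210,230,6; python3 - <<'E'
from h import *
np.set_printoptions(precision=4,suppress=True)
t=load('top10.npz');s=load('side10.npz')
crop(t,150,120,210,225,7,'t10z.png');crop(s,230,130,300,190,10,'s10z.png')
yb=np.array([-.985,-.174]);xb=np.array([-.174,.985])
hinge=np.array([.5597,.1808])
for p in((186,168.5),(186.5,168.5)):
    e=onz(t,*p,.265);print('eye',e,(e[:2]-hinge)@xb,(e[:2]-hinge)@yb)
E
```

```text
15.8 [ 0.6073 -0.0475  0.2729] yaw_y 0.2132956173541369 [ 0.0069 -0.0008 -1.    ] F [-1.8402 10.5882 -3.8587] 0.1891932592381872 q [-0.0816  0.398   0.2265  1.4021  0.0064  1.2759]
eye [0.5682 0.1535 0.265 ] -0.028351347044352257 -0.0036541201328427354
eye [0.5683 0.1523 0.265 ] -0.029523535887711696 -0.0034827969782548563
```

View pics/t10z.png

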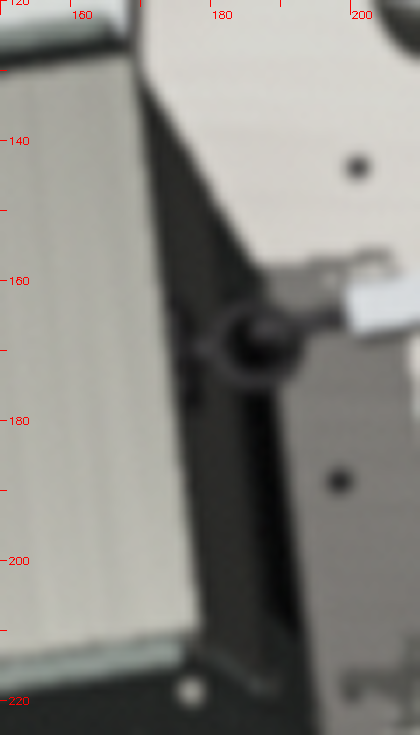

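View pics/s10z.png

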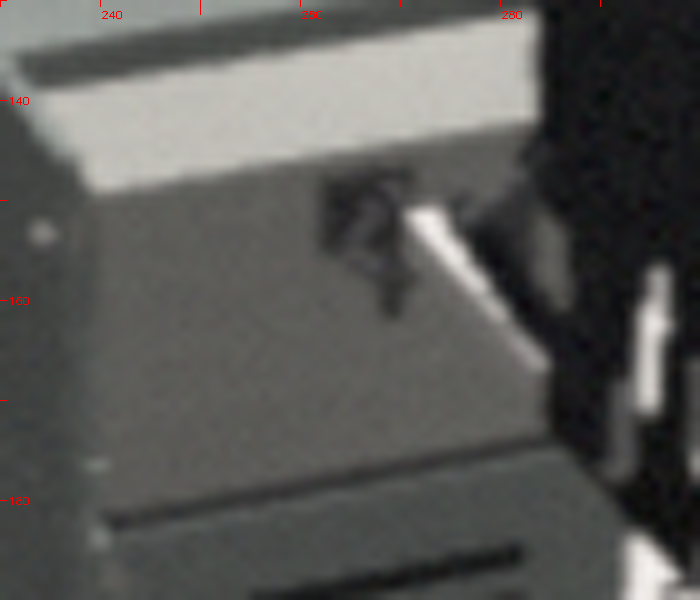

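The eye is now about 29 mm in front of the hinge (home is 30 mm). To rule out being stuck at the catch, I load it to just under 17 N. That is above the catch force already overcome and well under 24 N.

>>> servo_tool(
  steps=[
    [0,0.02,-0.1,0,0],
    [0,0.02,-0.1,0,0],
    [0,0.02,-0.1,0,0],
  ],
)

```text
time_s: 16.2
position: [0.6072, -0.0476, 0.2727]
tcp_rot: [[-0.212, 0.977, -0.003], [0.977, 0.212, 0.008], [0.009, -0.001, -1.0]]
force: [-1.7, 12.5, -4.5]
gripper_width: 0.186
```

>>> servo_tool(
  steps=[
    [0,0.02,-0.1,0,0],
    [0,0.02,-0.1,0,0],
    [0,0.02,-0.1,0,0],
  ],
)

```text
time_s: 16.5
position: [0.6071, -0.0477, 0.2725]
tcp_rot: [[-0.213, 0.977, -0.004], [0.977, 0.213, 0.01], [0.011, -0.001, -1.0]]
force: [-2.6, 13.9, -4.4]
gripper_width: 0.188
```

>>> servo_tool(
  steps=[
    [0,0.01,-0.05,0,0],
    [0,0.01,-0.05,0,0],
    [0,0.01,-0.05,0,0],
  ],
)

```text
time_s: 16.8
position: [0.6071, -0.0477, 0.2724]
tcp_rot: [[-0.213, 0.977, -0.004], [0.977, 0.213, 0.011], [0.012, -0.002, -1.0]]
force: [-2.2, 14.7, -3.4]
gripper_width: 0.194
```

No movement under load (0.04 mm/N, against 0.15 mm/N earlier at the catch), so the flap is on its rigid stop. I release the pull and centre the prong in the ring.

>>> servo_tool(
  steps=[
    [0,-0.03,0.2,0,0],
    [0,-0.07,0.4,0,0],
    [0,-0.1,0.6,0,0],
    [0,-0.15,0.8,0,0],
    [0,-0.18,1.0,0,0],
    [0,-0.2,1.15,0,0],
    [0,-0.2,1.15,0,0],
    [0,-0.2,1.15,0,0],
    [0,-0.2,1.15,0,0],
  ],
)

```text
time_s: 17.7
position: [0.6067, -0.0419, 0.2737]
tcp_rot: [[-0.21, 0.978, 0.0], [0.978, 0.21, -0.0], [-0.0, 0.0, -1.0]]
force: [-0.5, 0.9, -1.4]
gripper_width: 0.193
```

```bash
python3 look.py 11 230,130,300,190,10 150,120,210,225,7
```

```text
17.7 [ 0.6067 -0.0419  0.2737] yaw_y 0.21175318470161517 [-0.0003  0.0001 -1.    ] F [-0.4896  0.8652 -1.3677] 0.19262138847688254 q [-0.0689  0.3935  0.2214  1.3985 -0.0002  1.2902]
```

View pics/top_11.png

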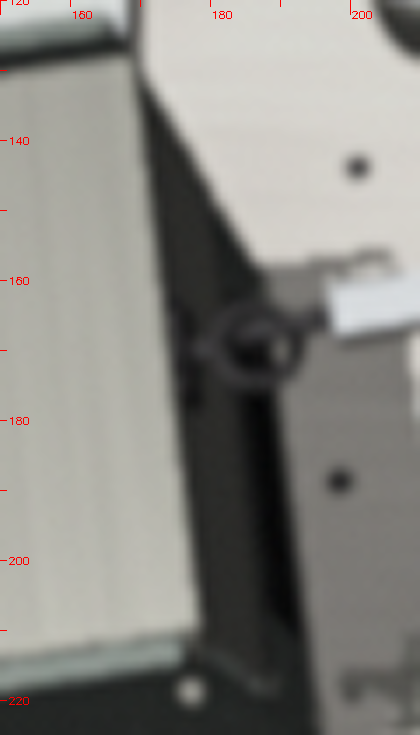

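View pics/side_11.png

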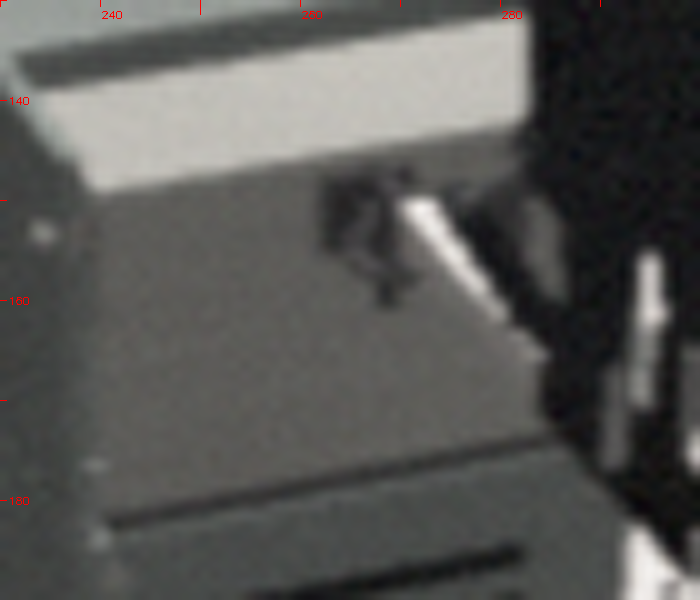

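The ring is unmoved at (185,169), with a visible gap beyond the prong at (189,169), and forces are near zero. I lift the hook out.

>>> servo_tool(
  steps=[
    [0,0,0,0.3,0],
    [0,0,0,0.6,0],
    [0,0,0,1.0,0],
    [0,0,0,1.0,0],
  ],
)

```text
time_s: 18.2
position: [0.6071, -0.0417, 0.2845]
tcp_rot: [[-0.21, 0.978, 0.002], [0.978, 0.21, -0.0], [-0.0, 0.002, -1.0]]
force: [-0.6, 0.5, -2.0]
gripper_width: 0.186
```

>>> servo_tool(
  steps=[
    [0,0,0,0.3,0],
    [0,0,0,0.6,0],
    [0,0,0,1.0,0],
    [0,0,0,1.4,0],
    [0,0,0,1.4,0],
  ],
)

```text
time_s: 18.7
position: [0.6071, -0.0417, 0.2985]
tcp_rot: [[-0.21, 0.978, 0.001], [0.978, 0.21, -0.0], [-0.0, 0.001, -1.0]]
force: [0.1, 0.3, -1.9]
gripper_width: 0.189
```

>>> servo_tool(
  steps=[
    [0,0,0,0.5,0],
    [0,0,0,1.2,0],
    [0,0,0,2.2,0],
    [0,0,0,3,0],
    [0,0,0,3.4,0],
    [0,0,0,3.4,0],
    [0,0,0,3.4,0],
  ],
)

```text
time_s: 19.4
position: [0.6067, -0.0417, 0.3316]
tcp_rot: [[-0.21, 0.978, 0.0], [0.978, 0.21, 0.0], [0.0, 0.0, -1.0]]
force: [-0.2, -0.2, -1.2]
gripper_width: 0.189
```

```bash
python3 look.py 12 230,110,310,190,8 150,120,210,225,7
```

```text
19.4 [ 0.6067 -0.0417  0.3316] yaw_y 0.21200383443410925 [ 0.  0. -1.] F [-0.2219 -0.2417 -1.1801] 0.18915341468860103 q [-0.0686  0.4004  0.3808  1.5512  0.      1.2902]
```

View pics/top_12.png

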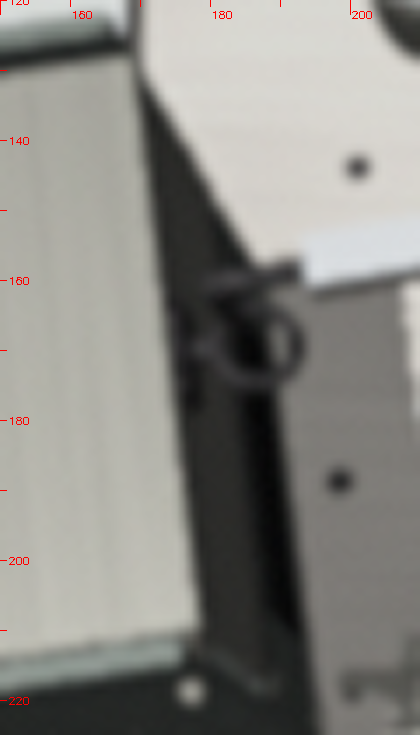

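View pics/side_12.png

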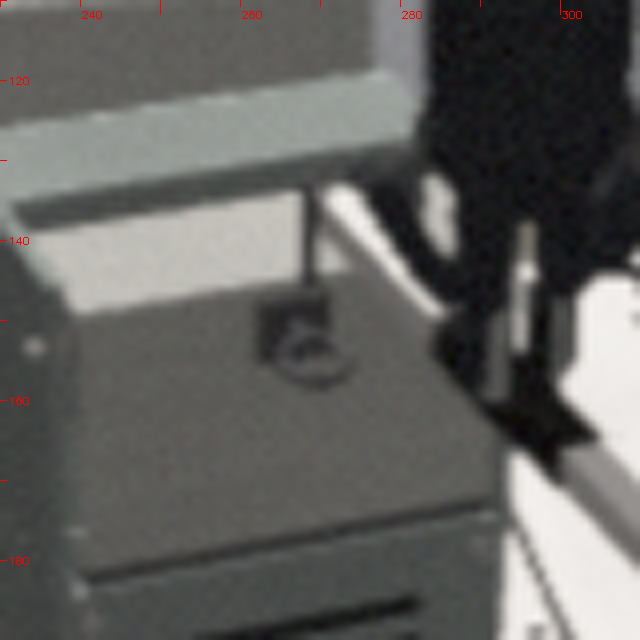

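The hook is clear at (267,145) in the side view. The ring and flap have not moved. I carry the pole back over the rack.

>>> servo_tool(
  steps=[
    [0,-0.4,-0.7,0,0],
    [0,-1.3,-2.2,0,0],
    [0,-2.9,-5,0,0],
    [0,-4.6,-8,0,0],
    [0,-6.4,-11,0,0],
    [0,-8.1,-14,0,0],
    [0,-9.9,-17,0,0],
    [0,-11.3,-19.5,0,0],
    [0,-12.3,-21.2,0,0],
    [0,-12.8,-22,0,0],
    [0,-12.9,-22.2,0,0],
    [0,-12.9,-22.2,0,0],
    [0,-12.9,-22.2,0,0],
  ],
)

```text
time_s: 20.8
position: [0.478, -0.2631, 0.3316]
tcp_rot: [[-0.211, 0.977, 0.0], [0.977, 0.211, 0.0], [0.0, 0.0, -1.0]]
force: [0.1, 0.5, -1.5]
gripper_width: 0.189
```

>>> servo_tool(
  steps=[
    [0,0,0,-1,0],
    [0,0,0,-4,0],
    [0,0,0,-8,0],
    [0,0,0,-12,0],
    [0,0,0,-16,0],
    [0,0,0,-19,0],
    [0,0,0,-20.5,0],
    [0,0,0,-21,0],
    [0,0,0,-21,0],
    [0,0,0,-21,0],
    [0,0,0,-21,0],
  ],
)

```text
time_s: 21.9
position: [0.4788, -0.2641, 0.1229]
tcp_rot: [[-0.211, 0.978, 0.002], [0.978, 0.211, -0.001], [-0.002, 0.002, -1.0]]
force: [-0.1, -0.2, -1.9]
gripper_width: 0.19
```

```bash
python3 look.py 13 220,200,330,350,5 265,165,425,265,5;python3 - <<'E'
from h import *
np.set_printoptions(precision=4,suppress=True)
s=load('side12.npz');t=load('top12.npz')
e,g=tri(t,(185.7,168.8),s,(268.3,153.8));print(e,g)
d=e[:2]-[.5597,.1808];print(d@[-.174,.985])
E
```

```text
21.9 [ 0.4788 -0.2641  0.1229] yaw_y 0.2122452504275261 [-0.0018  0.002  -1.    ] F [-0.0835 -0.1746 -1.8553] 0.19039980678104818 q [-0.5041  0.3461 -0.2511  0.9709 -0.      0.8544]
[0.5656 0.1534 0.2689] 0.0016069085411379645
-0.027987982454985336
```

View pics/top_13.png

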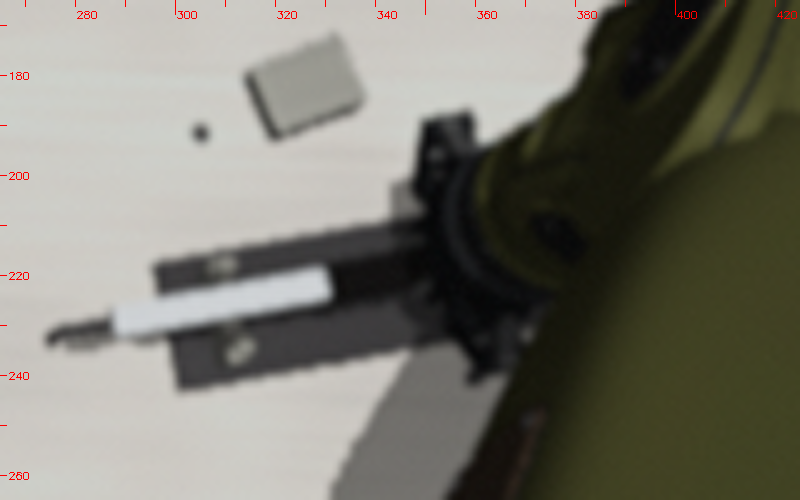

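View pics/side_13.png

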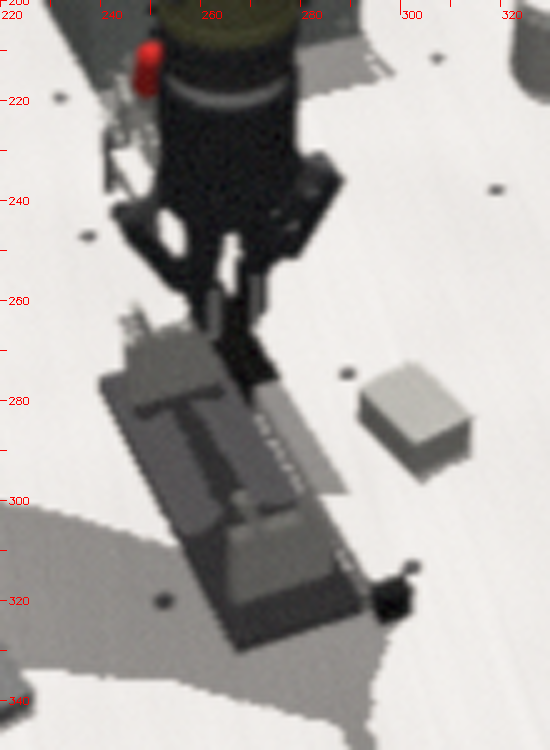

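```bash
python3 - <<'E'
from h import *
np.set_printoptions(precision=2,suppress=True)
s=load('side13.npz');t=load('top13.npz');s2=load('side2.npz');t2=load('top2.npz')
d=np.array([-.2126,.977,0])
for nm,m,T,S in(('rack',[.4770,-.264,.07],t2,s2),('now',[.4780,-.2648,.1396],t,s)):
    for x,z in((204,0),(200,-49),(157-20,8),(-217,0)): 
        q=np.array(m)+d*x/1e3+[0,0,z/1e3];print(nm,x,z,proj(T,q),proj(S,q))
crop(t,265,215,330,245,12,'a.png');crop(t2,265,215,330,245,12,'b.png')
a=cv2.imread('pics/a.png');b=cv2.imread('pics/b.png');cv2.imwrite('pics/ab.png',np.vstack([a,b])[:, :780])
crop(s,230,205,320,345,4,'a.png');crop(s2,230,205,320,345,4,'b.png')
a=cv2.imread('pics/a.png');b=cv2.imread('pics/b.png');cv2.imwrite('pics/ab2.png',np.hstack([a,b]))
E
```

```text
rack 204 0 [272.28 234.35] [240.63 242.65]
rack 200 -49 [272.67 235.37] [241.46 254.96]
rack 137 8 [295.77 229.71] [247.91 253.2 ]
rack -217 0 [415.63 207.2 ] [297.59 339.91]
now 204 0 [274.07 231.96] [240.36 225.58]
now 200 -49 [274.4  233.16] [241.22 238.49]
now 137 8 [299.25 226.98] [247.83 235.73]
now -217 0 [427.38 202.96] [299.22 321.25]
```

View pics/ab.png

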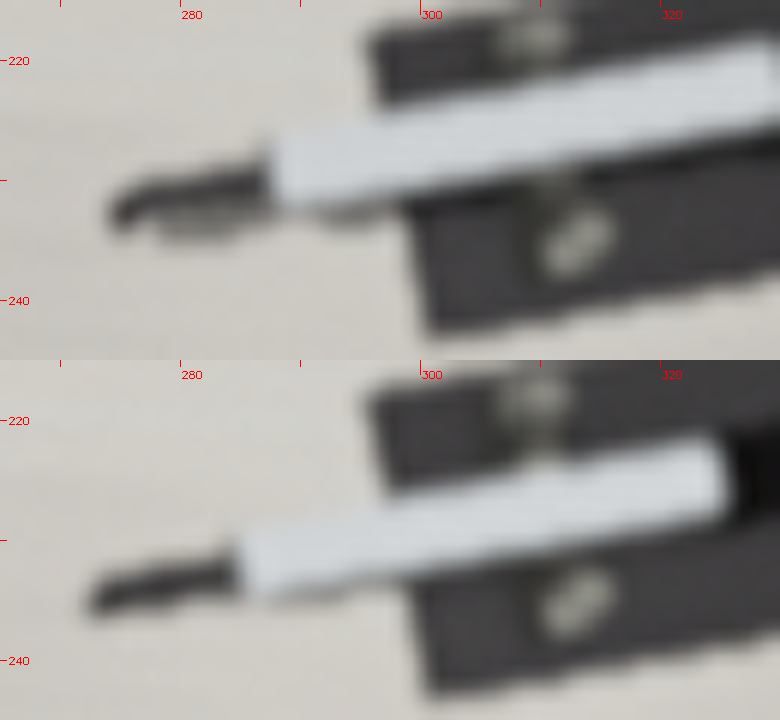

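View pics/ab2.png

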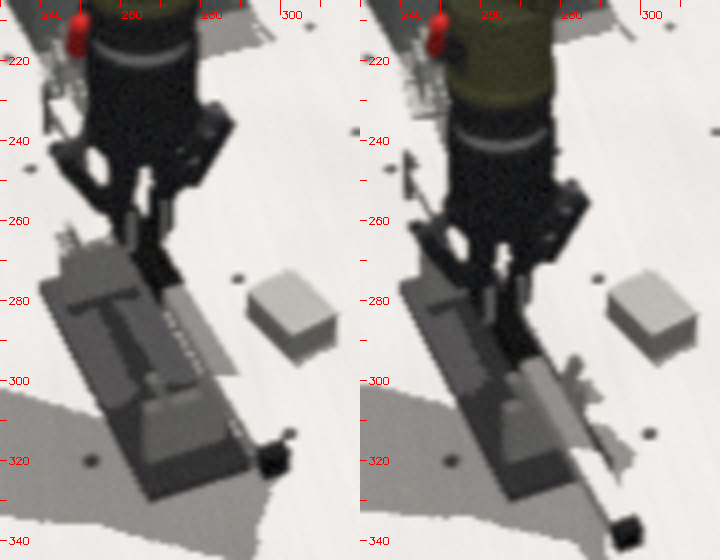

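Comparing with the in-rack picture, the pole kept its place in the hand: the hook end is at (274,232) against a predicted (274,232), level to within about 0.02 rad. The net commanded offset from the grasp pose is (+0.2, −0.5) mm in x and y and +69 mm in z. I lower it into the notches.

>>> servo_tool(
  steps=[
    [0,0,0,-1,0],
    [0,0,0,-2.5,0],
    [0,0,0,-4,0],
    [0,0,0,-5,0],
    [0,0,0,-5.6,0],
    [0,0,0,-6,0],
    [0,0,0,-6.3,0],
    [0,0,0,-6.3,0],
  ],
)

```text
time_s: 22.8
position: [0.4777, -0.2637, 0.0585]
tcp_rot: [[-0.21, 0.978, 0.0], [0.978, 0.21, -0.0], [-0.0, 0.0, -1.0]]
force: [-0.5, 0.7, -1.7]
gripper_width: 0.188
```

>>> servo_tool(
  steps=[
    [0,0,0,-0.2,0],
    [0,0,0,-0.4,0],
    [0,0,0,-0.5,0],
    [0,0,0,-0.6,0],
    [0,0,0,-0.6,0],
    [0,0,0,-0.6,0],
  ],
)

```text
time_s: 23.4
position: [0.4778, -0.2637, 0.0533]
tcp_rot: [[-0.21, 0.978, 0.001], [0.978, 0.21, -0.0], [-0.0, 0.0, -1.0]]
force: [-2.8, 0.7, 6.0]
gripper_width: 0.188
```

```bash
python3 look.py 14 220,200,330,350,5 265,165,425,265,5
```

```text
23.4 [ 0.4778 -0.2637  0.0533] yaw_y 0.2120735487496446 [-0.0003  0.0005 -1.    ] F [-2.8135  0.7053  6.0428] 0.18783138173593128 q [-0.5044  0.4082 -0.3568  0.8052  0.0001  0.8544]
```

View pics/top_14.png

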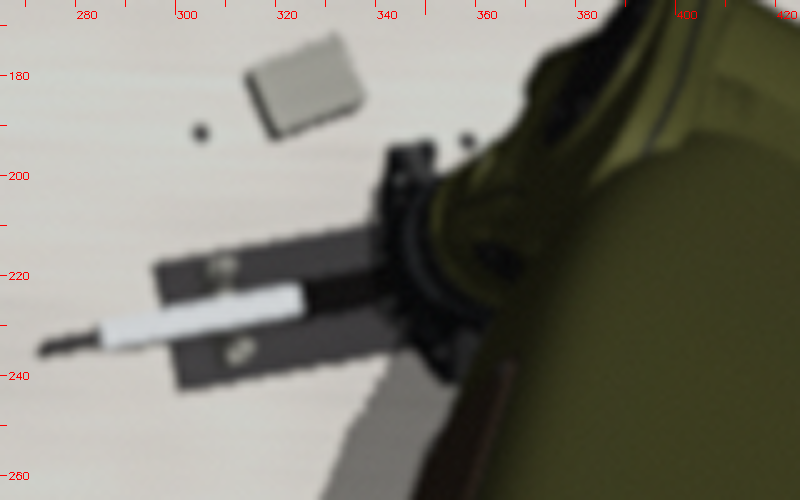

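View pics/side_14.png

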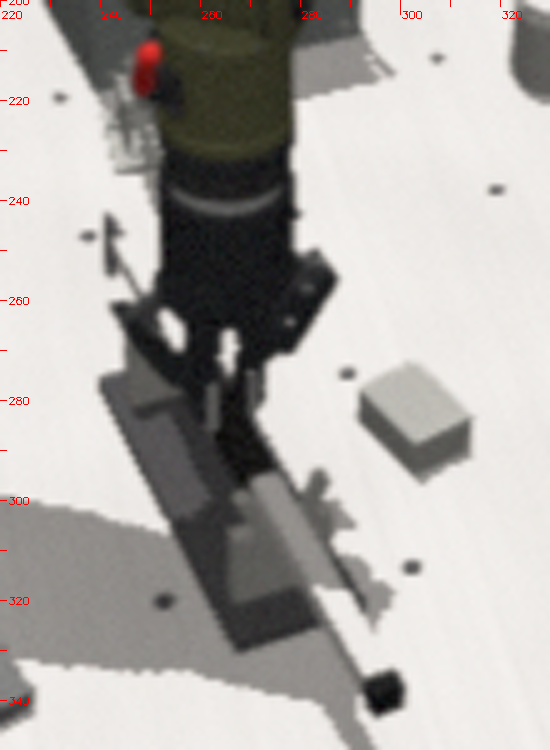

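The pole is back where it lay: hook end at (272,234) in the top view, tail at (294,338) in the side view, and the same 0.0533 m TCP height as at the grasp. I release and withdraw straight up.

>>> servo_tool(
  steps=[
    [20,0,0,0,0],
    [30,0,0,0,0],
    [50,0,0,0,0],
    [80,0,0,0,0],
    [100,0,0,0,0],
    [100,0,0,0,0],
    [100,0,0,0,0],
    [100,0,0,0.5,0],
    [100,0,0,1.5,0],
    [100,0,0,4,0],
    [100,0,0,8,0],
    [100,0,0,12,0],
    [100,0,0,16,0],
    [100,0,0,20,0],
    [100,0,0,22,0],
    [100,0,0,22,0],
  ],
)

```text
time_s: 25.1
position: [0.4796, -0.2648, 0.2773]
tcp_rot: [[-0.21, 0.978, 0.007], [0.978, 0.21, -0.004], [-0.006, 0.006, -1.0]]
force: [0.5, -0.4, -0.2]
gripper_width: 1.004
```

>>> servo_tool(
  steps=[
    [100,-1,1,0,0],
    [100,-3,3,0,0],
    [100,-5,6,0,0],
    [100,-7,10,0,0],
    [100,-9,14,0,0],
    [100,-11,18,0,0],
    [100,-13,22,0,0],
    [100,-14,25,0,0],
    [100,-14.5,26.5,0,0],
    [100,-14.5,27,0,0],
    [100,-14.5,27,0,0],
    [100,-14.5,27,0,0],
  ],
)

```text
time_s: 26.3
position: [0.3328, 0.0058, 0.2723]
tcp_rot: [[-0.21, 0.978, -0.0], [0.978, 0.21, -0.0], [-0.0, -0.001, -1.0]]
force: [0.7, -0.5, 0.4]
gripper_width: 0.998
```

```bash
python3 look.py 15 200,120,340,350,3 90,100,430,280,2; python3 - <<'E'
from h import *
s=load('side15.npz');t=load('top15.npz')
crop(t,265,165,425,250,5,'t15r.png');crop(t,90,115,250,240,5,'t15v.png');crop(s,215,115,325,350,3,'s15.png')
E
```

```text
26.3 [0.3328 0.0058 0.2723] yaw_y 0.21160749315677285 [-0.0003 -0.0005 -1.    ] F [ 0.6829 -0.4545  0.3679] 0.9977270908254585 q [ 0.0179 -0.0962 -0.3764  1.291  -0.0004  1.3771]
```

View pics/t15r.png

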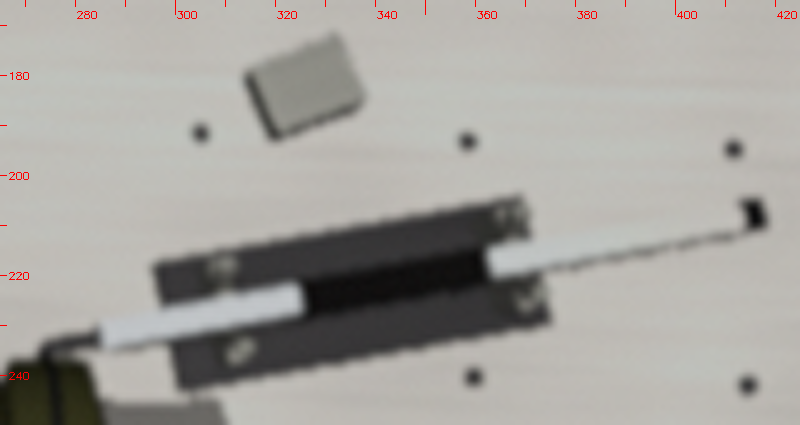

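View pics/t15v.png

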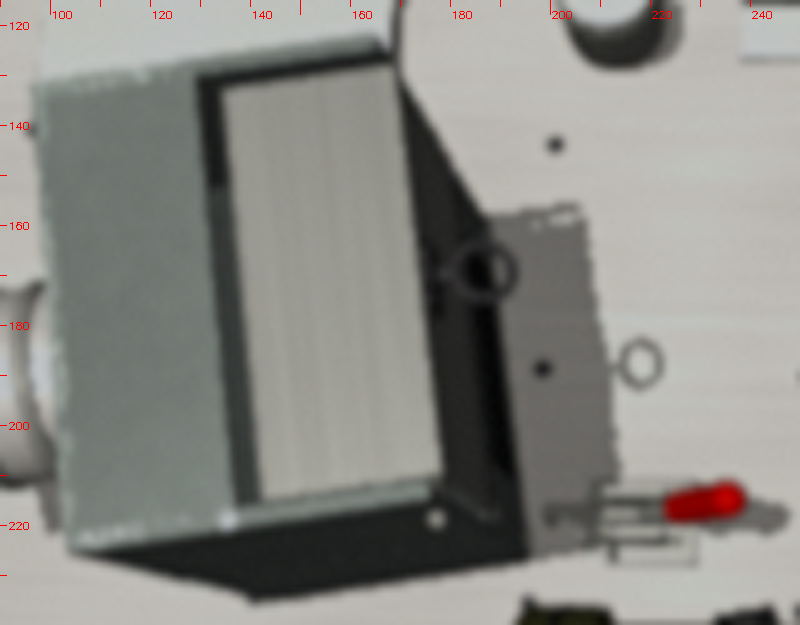

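View pics/side_15.png

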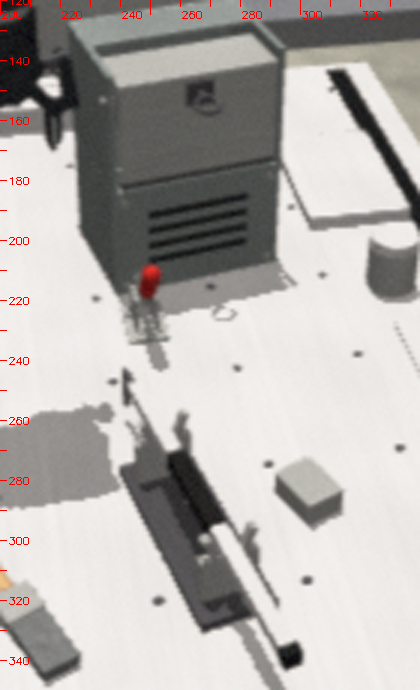

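Final views: the pole lies in both notches as at the start (sleeve 325–362, hook end (272,234), tail (415,207)), with the hook hanging down in the side view. The flap is flush and shut, the ring at (186,169), the block is unmoved and the arm is clear of everything. I hand in.

```bash
python3 - <<'E'
from h import *
from plant import env,sensors
np.set_printoptions(precision=4,suppress=True)
t=load('top15.npz')
a=onz(t,325,224.2,.08);b=onz(t,361.5,217,.08);print('pole mid',(a+b)/2,'yaw',np.arctan2(*(a-b)[1::-1]))
print(sensors.get_obs()['time_s'],env.hand_in())
E
```

```text
pole mid [ 0.4772 -0.2641  0.08  ] yaw 1.7925221862526122
the job is handed in; nothing more can be done
26.4 None
```

I pulled the damper flap shut past its roller catch with the hook pole, put the pole back in its rack, and handed in at 26.4 s. `hand_in` gives no verdict, so this rests on my own checks.

- **Hooking and pulling:** I lowered the prong through the ring eye with almost no contact force, then pulled in small steps. The catch held until about 16 N and then let go.
- **Flap home:** I loaded the flap to about 15 N against its stop and it did not move, which is my main evidence that it is fully shut. The highest force reading was about 16–17 N in all, against the 24 N limit, but readings came only at the end of each move, so a brief peak could have gone unseen.
- **Pole in rack:** Its middle is at (0.477, −0.264) m, within about 9 mm of the rack's middle and 0.011 rad of its line. The hook hangs down and the gripper is open and clear.
- **Other things:** The steel block had not moved, and I saw no shift in the others in view. I did not measure the others one by one.

The camera is not precise enough to confirm the flap angle to 0.02 rad. It put the eye 28–29.5 mm in front of the hinge, where fully shut would be 30 mm. The cameras also differed by about 3–5 mm on the eye's position sideways (world x); I took a middle value, and the prong still entered cleanly.

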